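Pack a trellis kit into the caddy

ROBOT

A 6-joint arm with a two-finger parallel gripper is mounted at the origin on the work surface. World frame = base frame: x ahead of the robot, y to its left, z up, the work surface at z = 0. Lengths are in mm, angles in degrees, forces in N, time in s.
With the tool pointing down it reaches from about 275 to 825 mm from the base axis. Payload 4.9 kg.
Tool frame: the origin (TCP) lies midway between the tips of the shut fingers; the grasp point (between the pads) lies 19 mm behind it; z points along the fingers, y is the direction in which the jaws open and shut (so a half turn about z gives the same grasp; the last joint's range is limited). The gripper opens to 85 mm and grips with 20 to 120 N. Pads are 22 mm wide; open, the fingers measure 114 mm over their backs; the gripper's body (76 mm by 85 mm) begins 54 mm behind the grasp point. The pads swing forward as they close: fully open they stand 13 mm farther back than shut.
Start: joints at [66.051, 18.69, -11.035, 60.275, 0, 82.311], TCP at [153.997, 528.018, 231.281] pointing down, gripper open.
Joint ranges: [-152.03, 152.03], [-55.5, 102.48], [-74.3, 77.21], [-110.64, 120.58], [-84.22, 78.4], [-180, 180]. Speed limits (degrees/s): [147.25, 147.25, 180, 180, 180, 180].

INTERFACE

Orientations are given as [roll, pitch, yaw] about the fixed x, y, z axes, in that order (R = Rz(yaw) Ry(pitch) Rx(roll)).
In Python, from bench import arm gives the robot as it stands.
- The arm moves only by the shell command python3 -m crank 'ROWS' [FORCE]. ROWS is JSON, a list of rows, each an object with "travel": the shift along the tool's x, y, z in m, a list of three; "angular": the turn, a rotation vector about the tool's x, y, z in degrees, a list of three; "hand": the closure in counts, from 0 (fully open) to 255 (shut). In form: [{"travel": [tx, ty, tz], "angular": [rx, ry, rz], "hand": hand}, ...]. A call has 1 to 10 rows; each row is the pose to reach, as a shift and turn from the pose measured when the call began, along the tool's axes at that moment; what a row does not reach only later rows make up. A row lasts 1/12 s, in which the tool goes at most 41.7 mm and 7.16 degrees, less where a joint would pass 70% of its speed; a pose out of reach is approached as far as the arm can. A call with a gripper value outside its range is refused whole. The fingers move at their own pace and stop on an object; FORCE is the grip in N (left out, the last holds). Time passes only in rows, so rows that repeat a pose let the fingers close. It gives the time, the measured TCP pose, the force and the opening at its end, in the units of the state.
- arm.get_obs(): the state, without advancing time (a new reading comes with each control period).
- arm.grab_frame(name): name is "side" or "top"; returns the picture (420x560x3 uint8, red, green, blue); there is no depth.
- arm.camera_model(name): a dict with "mtx" (3x3 intrinsics, pixels), "extrinsics" (4x4, takes a point from camera to world coordinates). Camera axes: x right, y down, z forward; pixel columns grow to the right and rows downward; lengths in mm; the calibration is good to about 2 mm. A picture is of the moment at which its call begins. camera_model takes no time and is no camera call.
- arm.finish_job(): hands the job in, once; it reports no verdict.
Trained networks look in the newest picture that a camera, given by its name, has taken for a name from the list of things; names that differ only in an ending like _2 or _b are one class to them, and where a whole thing is asked for, a point or a joint stands for the part that bears it (a point fixed in the world has none). Each returns a list of dicts, best first, with "conf" (0 to 1); they miss things now and then, are a little off and sometimes report something else, mostly with a low value. They report only what shows in the picture. A call takes as long as a camera call. They do not tell look-alikes from the thing itself.
- arm.look_for(camera, name): "at" ([column, row] in pixels, amid what is visible of it).
- arm.regions_of(camera, name): "mask" (420x560 bool, what is visible of it) and "at" ([column, row] in pixels, amid what is visible of it).
- arm.landmark_of(camera, name): "at" ([column, row] in pixels: a listed point, or the origin of a listed thing).
The state is a dict: "time_s": time; "joint_positions": joint angles; "qvel": joint speeds; "tau": joint torques, N m; "ee_pos": TCP position; "ee_rot": TCP orientation; "contact_force": force on the tool from outside, world axes, zero at the start; "moment": the same for the moment, N m; "gripper_width": finger opening in mm.
Only numpy, scipy, OpenCV 4.12 (cv2) and the standard library are available. Lean on these libraries where they do the work, as an engineer would, in place of code of your own. Each camera call takes 0.05 s, during which the arm holds its last target. There are 200 camera calls.

TASK

Pack one trellis kit into the wooden caddy. First lay the two iron finials with solid round heads flat in the long pockets, each in the pocket of its own length, holding them at their balance point so that they carry level; only when both are in, lay the two round glass roundels flat, each in the well of its own size. Set everything down rather than dropping it, and leave the ring-headed pin and the square glass tile where they lie, because they belong to another job.

Things in the scene. Friction and masses are not known exactly. Their poses are not given: they have to be found in the camera images.
- finial_long: Long finial: bronze-brown iron bar lying flat, 150 mm long overall, shaft 14 mm wide and 18 high, with a SOLID heavy round disc head 40 mm across and 22 high at one end. Origin: underside, middle of the overall length; x along the shaft to the head, z up. It balances 22 mm from the origin towards the head; the head starts 35 mm from the origin. About 340 g
- finial_short: Short finial: bronze-brown iron bar lying flat, 115 mm long overall, shaft 14 mm wide and 18 high, with a SOLID heavy round disc head 34 mm across and 22 high at one end. Origin: underside, middle of the overall length; x along the shaft to the head, z up. It balances 11 mm from the origin towards the head; the head starts 23 mm from the origin. About 250 g
- roundel_large: Round glass roundel in a dark iron rim, green glass on top: a flat disc 58 mm across, 18 mm high, lying flat. Origin: centre of its underside, z up. Mass about 130 g
- roundel_small: Round glass roundel in a dark iron rim, green glass on top: a flat disc 40 mm across, 18 mm high, lying flat. Origin: centre of its underside, z up. Mass about 60 g
- pocket_long: Caddy pocket for the LONG finial: fixed pale wood insert 180 x 68 mm, grey felt floor 172 (x) x 60 (y) mm, 4 mm end walls. Origin: centre of its underside, 6 mm above the table; x along the pocket. Floor 4 mm, rim 10 mm above the origin. The two pockets are equal outside and lie side by side, 68 mm apart, in either order; their floors differ in length
- pocket_short: Caddy pocket for the SHORT finial: fixed pale wood insert 180 x 68 mm, grey felt floor 137 (x) x 60 (y) mm, 21 mm end walls. Origin: centre of its underside, 6 mm above the table; x along the pocket. Floor 4 mm, rim 10 mm above the origin. The two pockets are equal outside and lie side by side, 68 mm apart, in either order; their floors differ in length
- well_large: Caddy well for the large (58 mm) roundel: fixed pale wood insert 90 x 90 mm, square grey felt floor 79 x 79 mm. Origin: centre of its underside, 6 mm above the table. Floor 4 mm, rim 10 mm above the origin. The two wells lie next to each other beside the pockets, 90 mm apart, in either order
- well_small: Caddy well for the small (40 mm) roundel: fixed pale wood insert 90 x 90 mm, square grey felt floor 56 x 56 mm. Origin: centre of its underside, 6 mm above the table. Floor 4 mm, rim 10 mm above the origin. The two wells lie next to each other beside the pockets, 90 mm apart, in either order
- ring_pin: Look-alike that must stay: the same bronze-brown iron bar, 135 mm long overall, but its head is an OPEN ring 40 mm across. Shaft 14 mm wide, all 18 mm high. Origin: underside, middle of the overall length; x towards the ring
- square_tile: Look-alike that must stay: the same green glass in a dark iron rim, but SQUARE, 48 x 48 mm, 18 mm high. Origin: centre of its underside
Mind the look-alikes: they are no part of the job. What is shaped like the roundel_small but pink or purple is not meant. What is shaped like the finial_short but green is not meant.

How it is judged (in metres and radians):
On the way, in this order (a step that is already met when the one before it is completed fails the run):
1. both finials lie flat in their own pockets, released (x of finial_long in the frame of pocket_long between -0.014 and 0.014 m and y of finial_long in the frame of pocket_long between -0.017 and 0.017 m and z of finial_long in the frame of pocket_long below 0.0065 m and angle between each of finial_long, finial_short's own z axis and vertical below 0.08 rad and angle between the x axis of finial_long and the x axis of pocket_long, either way round below 0.3 rad and x of finial_short in the frame of pocket_short between -0.014 and 0.014 m and y of finial_short in the frame of pocket_short between -0.017 and 0.017 m and z of finial_short in the frame of pocket_short below 0.0065 m and angle between the x axis of finial_short and the x axis of pocket_short, either way round below 0.3 rad and contact force between the fingers and finial_long below 0.1 N and contact force between the fingers and finial_short below 0.1 N), for 0.2 s.
2. both roundels lie flat in their own wells, released (x of roundel_large in the frame of well_large between -0.014 and 0.014 m and y of roundel_large in the frame of well_large between -0.014 and 0.014 m and z of roundel_large in the frame of well_large below 0.0065 m and angle between each of roundel_large, roundel_small's own z axis and vertical below 0.08 rad and x of roundel_small in the frame of well_small between -0.012 and 0.012 m and y of roundel_small in the frame of well_small between -0.012 and 0.012 m and z of roundel_small in the frame of well_small below 0.0065 m and contact force between the fingers and roundel_large below 0.1 N and contact force between the fingers and roundel_small below 0.1 N), for 0.2 s.
At the end, for the whole second after the job is handed in: Finials flat (0.08 rad) on the floors of their own pockets, within 14 mm (along) and 17 mm (across) of centre and 0.3 rad, either way round; roundels flat in their own wells, within 14 mm (large) and 12 mm (small); all at rest; ring pin and square tile within 25 mm of their starts (x of finial_long in the frame of pocket_long between -0.014 and 0.014 m and y of finial_long in the frame of pocket_long between -0.017 and 0.017 m and z of finial_long in the frame of pocket_long below 0.0065 m and angle between each of finial_long, finial_short, roundel_large, roundel_small's own z axis and vertical below 0.08 rad and angle between the x axis of finial_long and the x axis of pocket_long, either way round below 0.3 rad and x of finial_short in the frame of pocket_short between -0.014 and 0.014 m and y of finial_short in the frame of pocket_short between -0.017 and 0.017 m and z of finial_short in the frame of pocket_short below 0.0065 m and angle between the x axis of finial_short and the x axis of pocket_short, either way round below 0.3 rad and x of roundel_large in the frame of well_large between -0.014 and 0.014 m and y of roundel_large in the frame of well_large between -0.014 and 0.014 m and z of roundel_large in the frame of well_large below 0.0065 m and x of roundel_small in the frame of well_small between -0.012 and 0.012 m and y of roundel_small in the frame of well_small between -0.012 and 0.012 m and z of roundel_small in the frame of well_small below 0.0065 m and linear speed of each of finial_long, finial_short, roundel_large, roundel_small below 0.02 m/s and angular speed of each of finial_long, finial_short, roundel_large, roundel_small below 0.2 rad/s and distance of each of ring_pin, square_tile from where it was at the start of the episode below 0.025 m); the robot touches nothing.
It fails at once if a finial was tipped more than 0.35 rad instead of being carried level (angle between any of finial_long, finial_short's own z axis and vertical above 0.35 rad).
It fails at once if a roundel was laid in the caddy's wells before both finials were in (((horizontal distance between roundel_large and well_large below 0.04 m and height (world z) of roundel_large below 0.022 m) or (horizontal distance between roundel_large and well_small below 0.04 m and height (world z) of roundel_large below 0.022 m) or (horizontal distance between roundel_small and well_large below 0.04 m and height (world z) of roundel_small below 0.022 m) or (horizontal distance between roundel_small and well_small below 0.04 m and height (world z) of roundel_small below 0.022 m)) and (horizontal distance between finial_long and pocket_long above 0.03 m or horizontal distance between finial_short and pocket_short above 0.03 m or height (world z) of any of finial_long, finial_short above 0.03 m)).
It fails at once if a finial or roundel was let go more than 40 mm above the caddy's floor ((height (world z) of finial_long above 0.05 m and contact force between the fingers and finial_long below 0.1 N) or (height (world z) of finial_short above 0.05 m and contact force between the fingers and finial_short below 0.1 N) or (height (world z) of roundel_large above 0.05 m and contact force between the fingers and roundel_large below 0.1 N) or (height (world z) of roundel_small above 0.05 m and contact force between the fingers and roundel_small below 0.1 N)).
It fails at once if the ring pin or the square tile was shifted more than 25 mm (distance of any of ring_pin, square_tile from where it was at the start of the episode above 0.025 m).
It also fails if it takes over 99 s, if anything falls off the work surface, if the arm or the gripper's body presses on something with over 40 N, if the wrist force passes 120 N, or if a joint passes its speed limit or range.

## Working session

There is one attempt and no reset: what is moved stays moved. The work goes in short steps, Python scripts to look and compute and a shell command to move; the robot and the scene stay as the last step left them, time stands still between calls to the robot, and variables do not carry over. Pictures are saved under pics/ and viewed, about 12 in all and at most 16, crops included, and the job is handed in when it is done.

```bash
mkdir -p pics; ls; cat > h.py <<'E'
from bench import arm
import numpy as np, cv2
from scipy.spatial.transform import Rotation as R
def cam(n):
    m=arm.camera_model(n); return np.array(m["mtx"],float),np.array(m["extrinsics"],float)
def toworld(n,uv,z):
    K,E=cam(n); d=E[:3,:3]@np.linalg.solve(K,[uv[0],uv[1],1.]); o=E[:3,3]
    return o+d*(z-o[2])/d[2]
def topix(n,p):
    K,E=cam(n); q=K@(E[:3,:3].T@(np.array(p,float)-E[:3,3])); return q[:2]/q[2]
E
python3 - <<'E'
from h import *
for n in("top","side"):
    im=arm.grab_frame(n); cv2.imwrite(f"pics/{n}0.png",im[:,:,::-1]); print(n,cam(n)[1].round(2).tolist(),cam(n)[0].tolist())
    for t in "finial_long finial_short roundel_large roundel_small pocket_long pocket_short well_large well_small ring_pin square_tile".split():
        print(t,[(np.round(d["at"]).tolist(),round(d["conf"],2)) for d in arm.landmark_of(n,t)])
print(arm.get_obs())
E
```

```text
pics
top [[0.06, -0.97, 0.22, 346.59], [-1.0, -0.06, 0.01, 55.63], [0.0, -0.22, -0.98, 951.42], [0.0, 0.0, 0.0, 1.0]] [[400.65591120531644, 0.0, 278.0423599786892], [0.0, 400.65591120531644, 209.85681824678863], [0.0, 0.0, 1.0]]
finial_long [([301.0, 258.0], 0.73)]
finial_short [([158.0, 244.0], 0.87), ([109.0, 238.0], 0.69)]
roundel_large [([300.0, 194.0], 0.92)]
roundel_small [([159.0, 155.0], 0.71), ([168.0, 188.0], 0.57), ([136.0, 196.0], 0.55)]
pocket_long [([456.0, 228.0], 0.72)]
pocket_short [([428.0, 231.0], 0.73)]
well_large [([400.0, 213.0], 0.82), ([157.0, 243.0], 0.74)]
well_small [([398.0, 249.0], 0.93)]
ring_pin [([233.0, 191.0], 0.88)]
square_tile [([233.0, 251.0], 0.93)]
side [[-0.77, -0.32, 0.55, -48.03], [-0.63, 0.42, -0.65, 785.55], [-0.03, -0.85, -0.52, 611.59], [0.0, 0.0, 0.0, 1.0]] [[408.8743467289704, 0.0, 278.79121195786666], [0.0, 408.8743467289704, 208.51840657326602], [0.0, 0.0, 1.0]]
finial_long [([327.0, 225.0], 0.51), ([232.0, 289.0], 0.16)]
finial_short [([184.0, 325.0], 0.8), ([231.0, 290.0], 0.79)]
roundel_large [([365.0, 165.0], 0.7), ([242.0, 232.0]
[... 281 characters left out ...]
9.0, 230.0], 0.7)]
square_tile []
{'time_s': 1.1, 'joint_positions': array([ 6.60506629e+01,  1.86899082e+01, -1.10371650e+01,  6.02764818e+01,
       -9.82327372e-04,  8.23101424e+01]), 'qvel': array([ 0.01322866, -0.00134615, -0.05456646, -0.06057539, -0.0080179 ,
       -0.016838  ]), 'tau': array([ 4.13682037e-04, -4.43337500e+01,  2.62761855e+01,  1.10805540e-03,
       -2.32896555e-04, -3.17518225e-07]), 'ee_pos': array([153.9891595 , 527.98982024, 231.267337  ]), 'ee_rot': array([-1.79996346e+02,  4.97811588e-04,  1.63740521e+02]), 'contact_force': array([-0.73972383,  0.8806547 , -0.4853645 ]), 'moment': array([0.05943647, 0.04597704, 0.02666251]), 'gripper_width': 85.40871312614664}
```

```bash
python3 - <<'E'
import cv2
im=cv2.imread("pics/top0.png"); c=im[140:290,90:490]; cv2.imwrite("pics/crop0.png",cv2.resize(c,(800,300),interpolation=cv2.INTER_CUBIC))
E
```

```text
(no output)
```

View pics/top0.png

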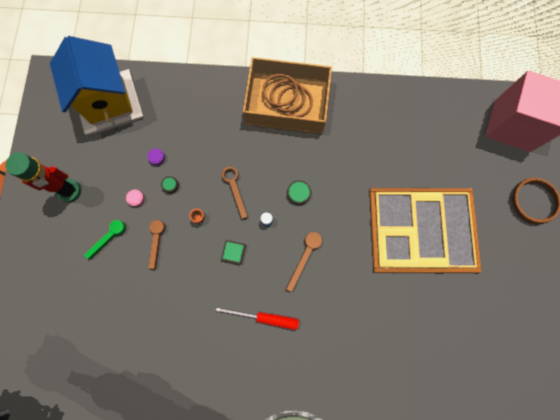

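View pics/crop0.png

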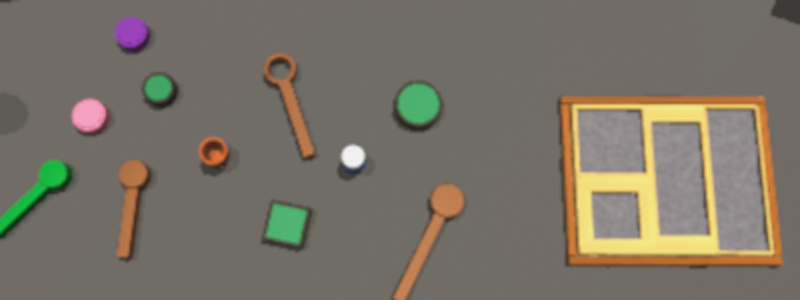

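The top view shows:
- **Finials:** the candidates are bars at (303,262) long with a solid head, (155,245) short with a solid head, and (104,240), which is green and so a decoy. The bar at (234,192) has an open ring, so it is the ring pin and stays.
- **Roundels:** the green round ones are at (299,193) large and (169,185) small. The purple (156,157) and pink (135,198) discs are decoys, and the tile at (233,252) is square.
- **Caddy:** the middle pocket (431,230) has thick end walls, so it is the short one. The right pocket (459,228) is the long one. The wells are large at (395,210) and small at (398,248).

The crop confirms all of this.

```bash
cat >> h.py <<'E'
def w2(n,uv,z):
    K,E=cam(n); uv=np.atleast_2d(uv).astype(float)
    d=(E[:3,:3]@np.linalg.solve(K,np.c_[uv,np.ones(len(uv))].T)).T; o=E[:3,3]
    return (o+d*((z-o[2])/d[:,2])[:,None])[:,:2]
def comp(mask,at):   # connected component nearest pixel
    k,l,s,c=cv2.connectedComponentsWithStats(mask.astype(np.uint8))
    ys,xs=np.nonzero(l); i=np.argmin((xs-at[0])**2+(ys-at[1])**2); m=l==l[ys[i],xs[i]]
    y,x=np.nonzero(m); return np.c_[x,y]
def bar(p,L,hd):     # world points-> origin, yaw towards the head
    r=cv2.minAreaRect(p.astype(np.float32)); b=cv2.boxPoints(r); 
    q,_,vt=np.linalg.svd(p-p.mean(0),full_matrices=False); a=vt[0]
    t=(p-p.mean(0))@a; w=(p-p.mean(0))@[-a[1],a[0]]
    if w[t>t.max()-20].std()<w[t<t.min()+20].std(): a=-a; t=-t
    n=np.array([-a[1],a[0]])
    # refine axis: head centre to tail centre
    H=p[t>t.max()-hd].mean(0); T=p[t<t.min()+20].mean(0); a=(H-T)/np.linalg.norm(H-T)
    t=(p-T)@a; o=T+a*(t.max()+t.min())/2
    return o,np.degrees(np.arctan2(a[1],a[0])),t.max()-t.min()
E
python3 - <<'E'
from h import *
im=cv2.imread("pics/top0.png"); h=cv2.cvtColor(im,cv2.COLOR_BGR2HSV)
for at in[(314,240),(291,285),(299,193),(169,185),(233,192),(375,195),(442,197),(395,210),(233,252)]: print(at,h[at[1],at[0]].tolist(),end=' ')
br=(h[...,0]<16)&(h[...,1]>90)&(h[...,2]>50); gr=(abs(h[...,0].astype(int)-70)<16)&(h[...,1]>90)
ye=(abs(h[...,0].astype(int)-25)<6)&(h[...,1]>90)&(h[...,2]>120)
print()
for nm,at,L,hd in(("long",(305,260),150,40),("short",(156,240),115,34),("ring",(238,200),135,40)):
    p=w2("top",comp(br,at),9); o,y,l=bar(p,L,hd); print(nm,o.round(1),y.round(1),l.round(1))
for nm,at in(("L",(299,193)),("S",(169,185)),("tile",(233,252))):
    p=w2("top",comp(gr,at),18); print(nm,p.mean(0).round(1),np.ptp(p,axis=0).round(1),"area d",len(p))
p=w2("top",comp(ye,(417,230)),16); r=cv2.minAreaRect(p.astype(np.float32)); print("caddy",r, cv2.boxPoints(r).round(0).tolist())
for t in "pocket_long pocket_short well_large well_small".split():
  print(t,[w2(n,d["at"],6).round(0).tolist() for n in("top","side") for d in arm.landmark_of(n,t)])
for n in ("side",):
  for t in "finial_long finial_short roundel_large roundel_small".split():
    print(t,[(w2(n,d["at"],0).round(0).tolist()) for d in arm.landmark_of(n,t)])
# blobs that stand tall: white knob, etc.
for at in((266,219),(197,216)): print(at,w2("top",at,20))
E
```

```text
(314, 240) [12, 147, 193] (291, 285) [12, 145, 194] (299, 193) [70, 144, 177] (169, 185) [71, 155, 166] (233, 192) [12, 147, 149] (375, 195) [19, 143, 148] (442, 197) [21, 126, 236] (395, 210) [175, 10, 147] (233, 252) [70, 141, 179] 
long [441.1   0.5] -23.7 152.5
short [460.9 352.1] -0.0 116.7
ring [599.1 171.2] 22.5 137.7
L [607.3  17.8] [48.3 48.8] area d 335
S [609.2 334. ] [30.8 32.3] area d 143
tile [453.1 165.3] [43.5 43.3] area d 306
caddy ((533.3587646484375, -283.50872802734375), (180.43589782714844, 226.2163848876953), 3.2913758754730225) [[437.0, -176.0], [450.0, -402.0], [630.0, -391.0], [617.0, -165.0]]
pocket_long [[[541.0, -362.0]], [[541.0, -364.0]]]
pocket_short [[[530.0, -296.0]], [[525.0, -290.0]]]
well_large [[[571.0, -228.0]], [[463.0, 348.0]], [[578.0, -213.0]]]
well_small [[[484.0, -224.0]], [[488.0, -232.0]]]
finial_long [[[437.0, 14.0]], [[462.0, 345.0]]]
finial_short [[[466.0, 477.0]], [[462.0, 348.0]]]
roundel_large [[[535.0, -366.0]], [[596.0, 174.0]], [[461.0, 354.0]]]
roundel_small [[[615.0, 332.0]], [[679.0, 375.0]], [[575.0, 418.0]]]
(266, 219) [[534.30237111  92.46639444]]
(197, 216) [[532.09567444 256.48290372]]
```

View pics/side0.png

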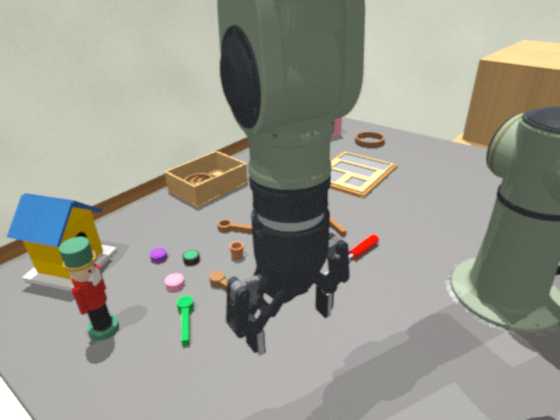

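Side view: the gripper hovers in the foreground over the lower-left of the table, and the caddy at (360,172) is a low tray. The sizes I fitted from the top view match the spec. The caddy rectangle comes out at 180×226 at 3.3°, so I can start moving, short finial first.

```bash
cat >> h.py <<'E'
def go(x,y,z,yaw):
    o=arm.get_obs(); M=R.from_euler("xyz",o["ee_rot"],degrees=True); T=R.from_euler("xyz",[180,0,yaw],degrees=True)
    t=M.inv().apply(np.array([x,y,z])-o["ee_pos"])/1000; a=(M.inv()*T).as_rotvec(degrees=True)
    print("at",o["ee_pos"].round(1),o["ee_rot"].round(1),"w",round(o["gripper_width"],1),"F",o["contact_force"].round(1),"t",round(o["time_s"],2))
    print("travel",t.round(4).tolist(),"angular",a.round(1).tolist(),"rows",max(np.linalg.norm(t)/.0417,np.linalg.norm(a)/7.16).round(1))
if __name__=="__main__":
    import sys; go(*map(float,sys.argv[1:5]))
E
python3 h.py 471 352 100 180
```

```text
at [154.  528.  231.3] [180.    0.  163.7] w 85.3 F [0.2 0.7 0.4] t 1.7
travel [-0.3536, -0.0802, 0.1313] angular [0.0, 0.0, -16.3] rows 9.2
```

```bash
python3 -m crank '[{"travel":[-0.354,-0.08,0.06],"angular":[0,0,-16.3],"hand":100},{"travel":[-0.354,-0.08,0.06],"angular":[0,0,-16.3],"hand":100},{"travel":[-0.354,-0.08,0.06],"angular":[0,0,-16.3],"hand":100},{"travel":[-0.354,-0.08,0.06],"angular":[0,0,-16.3],"hand":100},{"travel":[-0.354,-0.08,0.131],"angular":[0,0,-16.3],"hand":100},{"travel":[-0.354,-0.08,0.131],"angular":[0,0,-16.3],"hand":100},{"travel":[-0.354,-0.08,0.131],"angular":[0,0,-16.3],"hand":100},{"travel":[-0.354,-0.08,0.131],"angular":[0,0,-16.3],"hand":100},{"travel":[-0.354,-0.08,0.131],"angular":[0,0,-16.3],"hand":100},{"travel":[-0.354,-0.08,0.131],"angular":[0,0,-16.3],"hand":100}]'; python3 h.py 471 352 4 180
python3 - <<'E'
from h import *
im=arm.grab_frame("side"); cv2.imwrite("pics/s1.png",cv2.resize(im[180:400,80:380,::-1],(800,587),interpolation=cv2.INTER_CUBIC))
E
```

```text
time_s: 2.53
ee_pos: [474.1, 349.4, 98.2]
ee_rot: [-179.9, -0.0, 179.9]
contact_force: [-0.4, 0.4, -0.3]
gripper_width: 52.0
at [474.1 349.4  98.2] [-179.9   -0.   179.9] w 52.0 F [-0.4  0.4 -0.3] t 2.53
travel [0.0031, 0.0027, 0.0942] angular [-0.1, -0.0, -0.1] rows 2.3
```

View pics/s1.png

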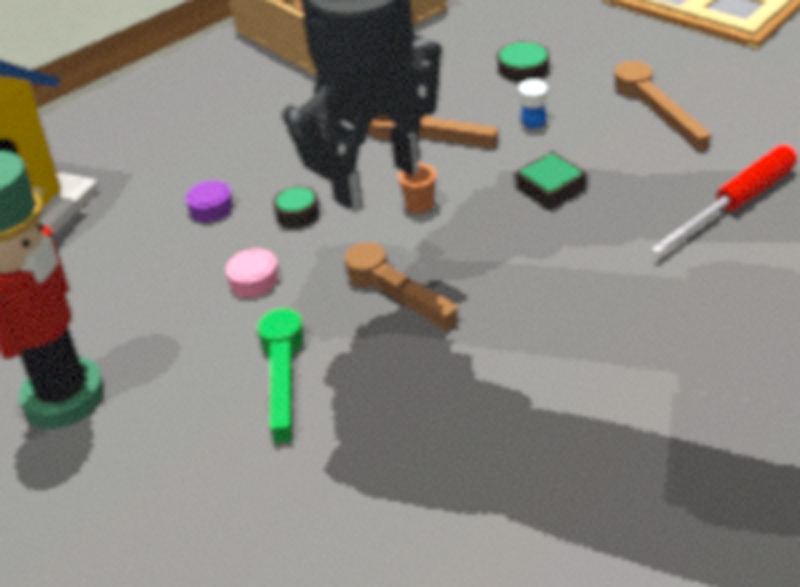

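The close-up shows the short finial with its solid brown head at crop (365,260), clear of the fingers. The green bar beside it is the decoy. I'll cross-check its pose in the side view before descending.

```bash
python3 - <<'E'
from h import *
im=arm.grab_frame("side")[:,:,::-1]; h=cv2.cvtColor(np.ascontiguousarray(im),cv2.COLOR_RGB2HSV if 0 else cv2.COLOR_BGR2HSV)
br=(h[...,0]<16)&(h[...,1]>90)&(h[...,2]>50)
for nm,at,hd in(("short",(232,288),34),("long",(328,220),40)):
    p=w2("side",comp(br,at),11); print(nm,*bar(p,0,hd))
gr=(abs(h[...,0].astype(int)-70)<16)&(h[...,1]>90)
for at in((191,255),(276,200)):
    p=w2("side",comp(gr,at),18); print(p.mean(0),np.ptp(p,axis=0))
E
python3 h.py 471 352 4 180
```

```text
short [463.57821047 350.85698917] -4.474122135808774 130.44036868566258
long [4.43957663e+02 1.01750200e-01] -27.575803427871538 171.65424372683398
[609.87965354 334.53145298] [33.80348169 33.53751888]
[608.06536396  20.1339995 ] [52.35289103 51.94121477]
at [473.5 349.4  98. ] [-1.799e+02 -1.000e-01  1.798e+02] w 52.1 F [-1.1  0.5  0.4] t 2.63
travel [0.0024, 0.0028, 0.094] angular [-0.1, -0.1, -0.2] rows 2.3
```

```bash
python3 -m crank '[{"travel":[0.002,0.0025,0.03],"angular":[0,0,0],"hand":100},{"travel":[0.002,0.0025,0.06],"angular":[0,0,0],"hand":100},{"travel":[0.002,0.0025,0.08],"angular":[0,0,0],"hand":100},{"travel":[0.002,0.0025,0.09],"angular":[0,0,0],"hand":100},{"travel":[0.002,0.0025,0.092],"angular":[0,0,0],"hand":100},{"travel":[0.002,0.0025,0.092],"angular":[0,0,0],"hand":100},{"travel":[0.002,0.0025,0.092],"angular":[0,0,0],"hand":100}]' 60; python3 h.py 471 352 4 180
```

```text
time_s: 3.22
ee_pos: [472.1, 352.6, 7.4]
ee_rot: [-180.0, 0.0, 179.8]
contact_force: [-0.4, -0.4, 0.2]
gripper_width: 52.1
at [472.1 352.6   7.4] [-180.     0.   179.8] w 52.1 F [-0.4 -0.4  0.2] t 3.22
travel [0.0011, -0.0007, 0.0034] angular [-0.0, 0.0, -0.2] rows 0.1
```

```bash
python3 -m crank '[{"travel":[0.001,0,0.004],"angular":[0,0,0],"hand":100},{"travel":[0.001,0,0.004],"angular":[0,0,0],"hand":255},{"travel":[0.001,0,0.004],"angular":[0,0,0],"hand":255},{"travel":[0.001,0,0.004],"angular":[0,0,0],"hand":255},{"travel":[0.001,0,0.004],"angular":[0,0,0],"hand":255},{"travel":[0.001,0,0.004],"angular":[0,0,0],"hand":255},{"travel":[0.001,0,0.004],"angular":[0,0,0],"hand":255},{"travel":[0.001,0,0.004],"angular":[0,0,0],"hand":255}]' 80; python3 -m crank '[{"travel":[0,0,-0.005],"angular":[0,0,0],"hand":255},{"travel":[0,0,-0.015],"angular":[0,0,0],"hand":255},{"travel":[0,0,-0.03],"angular":[0,0,0],"hand":255},{"travel":[0,0,-0.05],"angular":[0,0,0],"hand":255},{"travel":[0,0,-0.065],"angular":[0,0,0],"hand":255},{"travel":[0,0,-0.075],"angular":[0,0,0],"hand":255},{"travel":[0,0,-0.08],"angular":[0,0,0],"hand":255},{"travel":[0,0,-0.08],"angular":[0,0,0],"hand":255}]'; python3 h.py 545 -294 90 183.3
python3 - <<'E'
from h import *
im=arm.grab_frame("side"); cv2.imwrite("pics/s2.png",cv2.resize(im[120:340,80:380,::-1],(800,587),interpolation=cv2.INTER_CUBIC))
E
```

```text
time_s: 3.88
ee_pos: [471.5, 352.6, 4.3]
ee_rot: [-180.0, 0.1, 179.8]
contact_force: [-0.7, -1.3, 5.2]
gripper_width: 12.2
time_s: 4.55
ee_pos: [472.1, 353.0, 85.6]
ee_rot: [180.0, 0.2, 179.8]
contact_force: [0.5, -0.0, -2.6]
gripper_width: 12.0
at [472.1 353.   85.6] [180.    0.2 179.8] w 12.0 F [ 0.5 -0.  -2.6] t 4.55
travel [-0.0755, -0.6468, -0.0045] angular [0.0, 0.2, -3.5] rows 15.6
```

View pics/s2.png

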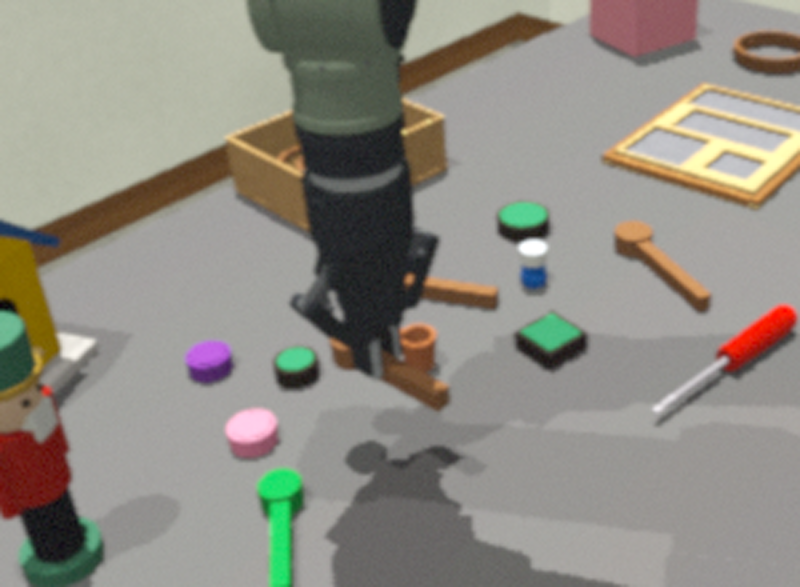

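The finial is lifted and level, in the fingers at crop (375,360), and the wrist reads −2.6 N, which fits 250 g. Next I carry it to the middle pocket.

```bash
python3 -m crank '[{"travel":[-0.001,-0.01,-0.004],"angular":[0,0,-0.5],"hand":255},{"travel":[-0.003,-0.03,-0.004],"angular":[0,0,-1],"hand":255},{"travel":[-0.007,-0.06,-0.004],"angular":[0,0,-2],"hand":255},{"travel":[-0.011,-0.095,-0.004],"angular":[0,0,-3],"hand":255},{"travel":[-0.015,-0.13,-0.004],"angular":[0,0,-3.5],"hand":255},{"travel":[-0.019,-0.165,-0.004],"angular":[0,0,-3.5],"hand":255},{"travel":[-0.023,-0.2,-0.004],"angular":[0,0,-3.5],"hand":255},{"travel":[-0.027,-0.235,-0.004],"angular":[0,0,-3.5],"hand":255},{"travel":[-0.031,-0.26,-0.004],"angular":[0,0,-3.5],"hand":255},{"travel":[-0.034,-0.28,-0.004],"angular":[0,0,-3.5],"hand":255}]'; python3 h.py 544.5 -294 90 183.3
```

```text
time_s: 5.43
ee_pos: [503.4, 69.6, 88.0]
ee_rot: [-179.9, -0.0, -176.8]
contact_force: [0.6, -0.2, -3.6]
gripper_width: 11.3
at [503.4  69.6  88. ] [-179.9   -0.  -176.8] w 11.3 F [ 0.6 -0.2 -3.6] t 5.43
travel [-0.0209, -0.3653, -0.0016] angular [-0.1, -0.0, -0.1] rows 8.8
```

```bash
python3 -m crank '[{"travel":[-0.001,-0.015,-0.002],"angular":[0,0,0],"hand":255},{"travel":[-0.003,-0.045,-0.002],"angular":[0,0,0],"hand":255},{"travel":[-0.005,-0.085,-0.002],"angular":[0,0,0],"hand":255},{"travel":[-0.008,-0.13,-0.002],"angular":[0,0,0],"hand":255},{"travel":[-0.011,-0.18,-0.002],"angular":[0,0,0],"hand":255},{"travel":[-0.014,-0.23,-0.002],"angular":[0,0,0],"hand":255},{"travel":[-0.017,-0.28,-0.002],"angular":[0,0,0],"hand":255},{"travel":[-0.019,-0.32,-0.002],"angular":[0,0,0],"hand":255},{"travel":[-0.021,-0.35,-0.002],"angular":[0,0,0],"hand":255},{"travel":[-0.021,-0.365,-0.002],"angular":[0,0,0],"hand":255}]';python3 -m crank '[{"travel":[0,0,0],"angular":[0,0,0],"hand":255},{"travel":[0,0,0],"angular":[0,0,0],"hand":255}]'; python3 h.py 544.5 -294 40 183.3
python3 - <<'E'
from h import *
im=arm.grab_frame("side"); cv2.imwrite("pics/s3.png",cv2.resize(im[60:240,260:500,::-1],(800,600),interpolation=cv2.INTER_CUBIC))
E
```

```text
time_s: 6.27
ee_pos: [543.5, -297.8, 89.6]
ee_rot: [-179.9, -0.1, -177.0]
contact_force: [0.5, 0.6, -2.1]
gripper_width: 11.4
time_s: 6.43
ee_pos: [541.9, -300.1, 88.3]
ee_rot: [-179.9, -0.2, -177.2]
contact_force: [-0.5, -0.4, -3.0]
gripper_width: 11.7
at [ 541.9 -300.1   88.3] [-179.9   -0.2 -177.2] w 11.7 F [-0.5 -0.4 -3. ] t 6.43
travel [-0.003, 0.006, 0.0483] angular [-0.1, -0.2, -0.5] rows 1.2
```

View pics/s3.png

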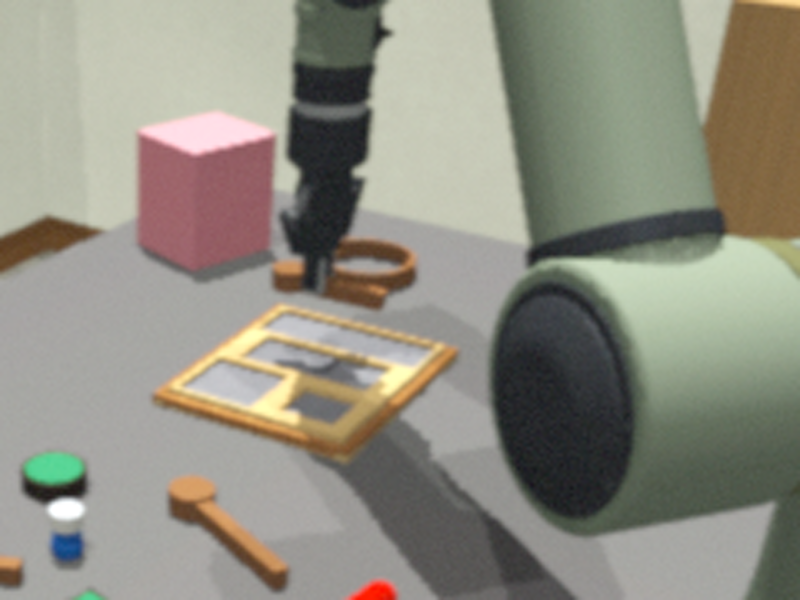

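The finial is level above the middle pocket, with the held bar at crop (325,285). Lowering it now.

```bash
python3 -m crank '[{"travel":[-0.003,0.006,0.015],"angular":[0,0,-0.5],"hand":255},{"travel":[-0.003,0.006,0.035],"angular":[0,0,-0.5],"hand":255},{"travel":[-0.003,0.006,0.05],"angular":[0,0,-0.5],"hand":255},{"travel":[-0.003,0.006,0.06],"angular":[0,0,-0.5],"hand":255},{"travel":[-0.003,0.006,0.066],"angular":[0,0,-0.5],"hand":255},{"travel":[-0.003,0.006,0.068],"angular":[0,0,-0.5],"hand":255},{"travel":[-0.003,0.006,0.068],"angular":[0,0,-0.5],"hand":255},{"travel":[-0.003,0.006,0.068],"angular":[0,0,-0.5],"hand":255}]';python3 -m crank '[{"travel":[0,0,0],"angular":[0,0,0],"hand":255},{"travel":[0,0,0],"angular":[0,0,0],"hand":255}]'; python3 h.py 544.5 -294 14 183.3
python3 - <<'E'
from h import *
im=arm.grab_frame("top")[:,:,::-1]; cv2.imwrite("pics/t3.png",cv2.resize(im[160:300,340:520],(800,622),interpolation=cv2.INTER_CUBIC)[:600])
E
```

```text
time_s: 7.15
ee_pos: [544.8, -291.9, 21.0]
ee_rot: [-180.0, -0.2, -176.5]
contact_force: [0.2, -0.2, -2.7]
gripper_width: 12.1
time_s: 7.32
ee_pos: [545.5, -292.3, 22.1]
ee_rot: [-179.9, -0.1, -176.5]
contact_force: [0.1, -0.5, -2.8]
gripper_width: 12.2
at [ 545.5 -292.3   22.1] [-1.799e+02 -1.000e-01 -1.765e+02] w 12.2 F [ 0.1 -0.5 -2.8] t 7.32
travel [0.0011, -0.0016, 0.0081] angular [-0.1, -0.1, 0.2] rows 0.2
```

View pics/t3.png

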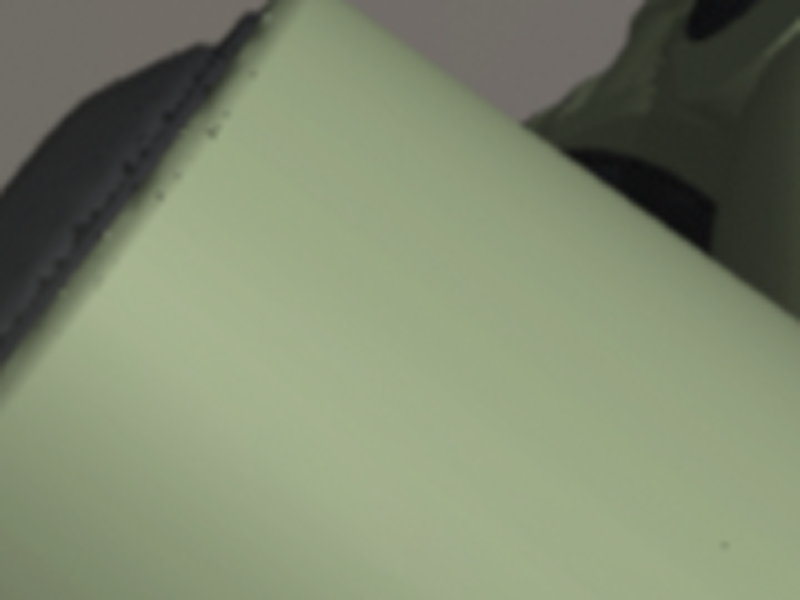

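The arm blocks the top view here, so that picture tells me nothing. I'll lower to the floor and watch the force.

```bash
python3 -m crank '[{"travel":[0.001,-0.0015,0.003],"angular":[0,0,0],"hand":255},{"travel":[0.001,-0.0015,0.005],"angular":[0,0,0],"hand":255},{"travel":[0.001,-0.0015,0.007],"angular":[0,0,0],"hand":255},{"travel":[0.001,-0.0015,0.0085],"angular":[0,0,0],"hand":255},{"travel":[0.001,-0.0015,0.0085],"angular":[0,0,0],"hand":255},{"travel":[0.001,-0.0015,0.0085],"angular":[0,0,0],"hand":255}]'
```

```text
time_s: 7.87
ee_pos: [544.3, -294.0, 14.3]
ee_rot: [-179.9, -0.1, -176.6]
contact_force: [-2.5, 1.4, 6.0]
gripper_width: 12.0
```

```bash
python3 h.py 544.5 -294 14 183.3
python3 - <<'E'
from h import *
im=arm.grab_frame("side"); cv2.imwrite("pics/s4.png",cv2.resize(im[100:220,290:450,::-1],(800,600),interpolation=cv2.INTER_CUBIC))
E
```

```text
at [ 544.3 -294.    14.3] [-1.799e+02 -1.000e-01 -1.766e+02] w 12.0 F [-2.5  1.4  6. ] t 7.87
travel [-0.0002, -0.0, 0.0003] angular [-0.1, -0.1, 0.1] rows 0.0
```

View pics/s4.png

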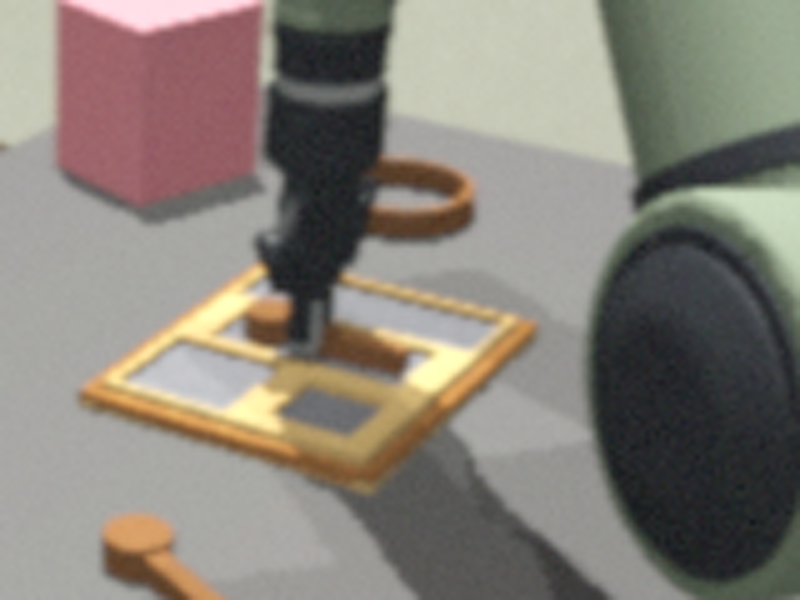

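It is seated in the middle pocket and touching the floor (6 N). I release with a small opening and retreat.

```bash
python3 -m crank '[{"travel":[0,0,-0.001],"angular":[0,0,0],"hand":178},{"travel":[0,0,-0.001],"angular":[0,0,0],"hand":178},{"travel":[0,0,-0.001],"angular":[0,0,0],"hand":178},{"travel":[0,0,-0.001],"angular":[0,0,0],"hand":178},{"travel":[0,0,-0.01],"angular":[0,0,0],"hand":178},{"travel":[0,0,-0.03],"angular":[0,0,0],"hand":178},{"travel":[0,0,-0.06],"angular":[0,0,0],"hand":100},{"travel":[0,0,-0.08],"angular":[0,0,0],"hand":100},{"travel":[0,0,-0.1],"angular":[0,0,0],"hand":100}]';python3 h.py 461 -8 90 156.3
```

```text
time_s: 8.67
ee_pos: [544.8, -294.0, 116.4]
ee_rot: [-179.9, -0.0, -176.6]
contact_force: [-1.0, -0.9, -0.0]
gripper_width: 52.0
at [ 544.8 -294.   116.4] [-179.9   -0.  -176.6] w 52.0 F [-1.  -0.9 -0. ] t 8.67
travel [0.0665, 0.2906, 0.0257] angular [-0.1, 0.0, 27.1] rows 7.2
```

```bash
python3 -m crank '[{"travel":[0.0085,0.037,0],"angular":[0,0,4],"hand":100},{"travel":[0.017,0.074,0.005],"angular":[0,0,8],"hand":100},{"travel":[0.026,0.111,0.01],"angular":[0,0,13],"hand":100},{"travel":[0.034,0.148,0.015],"angular":[0,0,18],"hand":100},{"travel":[0.043,0.185,0.02],"angular":[0,0,23],"hand":100},{"travel":[0.051,0.222,0.025],"angular":[0,0,27],"hand":100},{"travel":[0.06,0.255,0.025],"angular":[0,0,27],"hand":100},{"travel":[0.064,0.28,0.025],"angular":[0,0,27],"hand":100},{"travel":[0.0665,0.29,0.025],"angular":[0,0,27],"hand":100},{"travel":[0.0665,0.29,0.025],"angular":[0,0,27],"hand":100}]';python3 -m crank '[{"travel":[0,0,0],"angular":[0,0,0],"hand":100},{"travel":[0,0,0],"angular":[0,0,0],"hand":100}]';python3 h.py 460.3 -8 4 156.3
python3 - <<'E'
from h import *
im=arm.grab_frame("top")[:,:,::-1];h=cv2.cvtColor(np.ascontiguousarray(im),cv2.COLOR_BGR2HSV)
cv2.imwrite("pics/t5.png",cv2.resize(im[150:330,260:500],(800,600),interpolation=cv2.INTER_CUBIC))
br=(h[...,0]<16)&(h[...,1]>90)&(h[...,2]>50)&(np.arange(420)[:,None]>195)
p=w2("top",comp(br,(434,230)),19); o,y,l=bar(p,0,34); c=np.array([534,-294.5]);u=np.array([.9983,.0574])
print(o,y,l,"in pocket",(o-c)@u,(o-c)@[-u[1],u[0]])
E
```

```text
time_s: 9.5
ee_pos: [460.4, -6.9, 91.2]
ee_rot: [-179.9, 0.0, 156.6]
contact_force: [0.3, -0.3, -0.2]
gripper_width: 51.9
time_s: 9.67
ee_pos: [461.4, -7.8, 91.6]
ee_rot: [-179.9, 0.1, 156.6]
contact_force: [-0.1, 0.1, 0.4]
gripper_width: 51.7
at [461.4  -7.8  91.6] [-1.799e+02  1.000e-01  1.566e+02] w 51.7 F [-0.1  0.1  0.4] t 9.67
travel [0.0011, -0.0004, 0.0876] angular [-0.1, 0.1, 0.3] rows 2.1
[ 533.6162357  -296.03445954] 2.5902799953004556 115.31389959401342 in pocket -0.47118987675708573 -1.5098228848756463
```

View pics/t5.png

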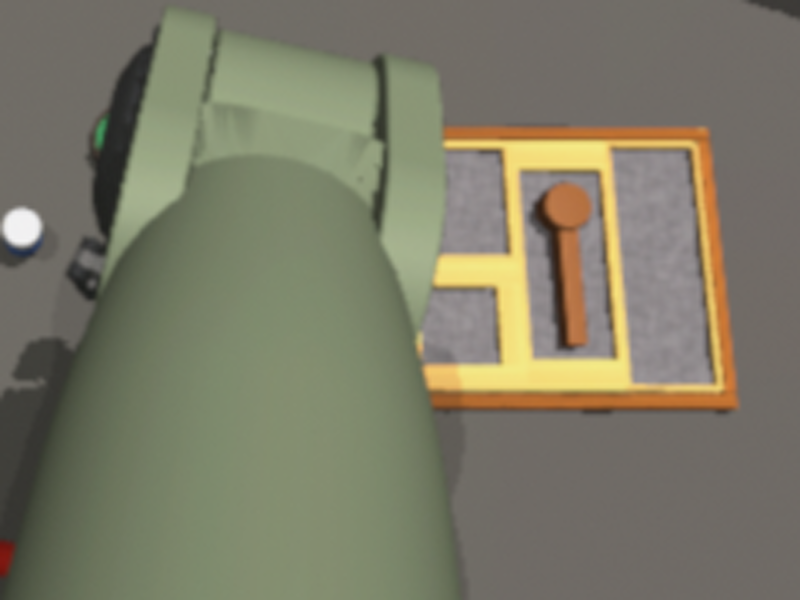

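The short finial lies centred in the middle pocket (head at crop (566,205), tail at (573,345)), about 1.5 mm from centre. The arm is over the long finial, so I pick that next.

```bash
python3 -m crank '[{"travel":[0.001,0,0.03],"angular":[0,0,0.3],"hand":100},{"travel":[0.001,0,0.06],"angular":[0,0,0.3],"hand":100},{"travel":[0.001,0,0.078],"angular":[0,0,0.3],"hand":100},{"travel":[0.001,0,0.085],"angular":[0,0,0.3],"hand":100},{"travel":[0.001,0,0.087],"angular":[0,0,0.3],"hand":100},{"travel":[0.001,0,0.087],"angular":[0,0,0.3],"hand":100},{"travel":[0.001,0,0.087],"angular":[0,0,0.3],"hand":100}]' 80; python3 h.py 460.3 -8 4 156.3
```

```text
time_s: 10.3
ee_pos: [461.5, -8.5, 5.3]
ee_rot: [-179.9, 0.2, 156.2]
contact_force: [0.3, 0.1, 0.3]
gripper_width: 51.8
at [461.5  -8.5   5.3] [-179.9    0.2  156.2] w 51.8 F [0.3 0.1 0.3] t 10.3
travel [0.0013, -0.0, 0.0013] angular [-0.1, 0.2, -0.1] rows 0.0
```

```bash
python3 -m crank '[{"travel":[0,0,0],"angular":[0,0,0],"hand":255},{"travel":[0,0,0],"angular":[0,0,0],"hand":255},{"travel":[0,0,0],"angular":[0,0,0],"hand":255},{"travel":[0,0,0],"angular":[0,0,0],"hand":255},{"travel":[0,0,0],"angular":[0,0,0],"hand":255},{"travel":[0,0,0],"angular":[0,0,0],"hand":255},{"travel":[0,0,0],"angular":[0,0,0],"hand":255}]' 100; python3 h.py 460.3 -8 4 156.3
python3 -m crank '[{"travel":[0,0,-0.005],"angular":[0,0,0],"hand":255},{"travel":[0,0,-0.015],"angular":[0,0,0],"hand":255},{"travel":[0,0,-0.03],"angular":[0,0,0],"hand":255},{"travel":[0,0,-0.05],"angular":[0,0,0],"hand":255},{"travel":[0,0,-0.065],"angular":[0,0,0],"hand":255},{"travel":[0,0,-0.075],"angular":[0,0,0],"hand":255},{"travel":[0,0,-0.085],"angular":[0,0,0],"hand":255},{"travel":[0,0,-0.085],"angular":[0,0,0],"hand":255}]'; python3 h.py 559 -361 90 183.3
python3 - <<'E'
from h import *
im=arm.grab_frame("side"); cv2.imwrite("pics/s6.png",cv2.resize(im[120:270,230:430,::-1],(800,600),interpolation=cv2.INTER_CUBIC))
E
```

```text
time_s: 10.88
ee_pos: [462.4, -8.5, 6.5]
ee_rot: [-179.9, 0.3, 156.2]
contact_force: [-2.2, 0.8, 9.0]
gripper_width: 10.9
at [462.4  -8.5   6.5] [-179.9    0.3  156.2] w 10.9 F [-2.2  0.8  9. ] t 10.88
travel [0.0021, -0.0004, 0.0025] angular [-0.1, 0.3, -0.1] rows 0.1
time_s: 11.55
ee_pos: [463.0, -8.3, 93.3]
ee_rot: [-180.0, 0.5, 156.3]
contact_force: [0.8, -0.1, -2.9]
gripper_width: 10.6
at [463.   -8.3  93.3] [-180.     0.5  156.3] w 10.6 F [ 0.8 -0.1 -2.9] t 11.55
travel [-0.2299, -0.2842, 0.0054] angular [-0.2, 0.4, -27.0] rows 8.8
```

View pics/s6.png

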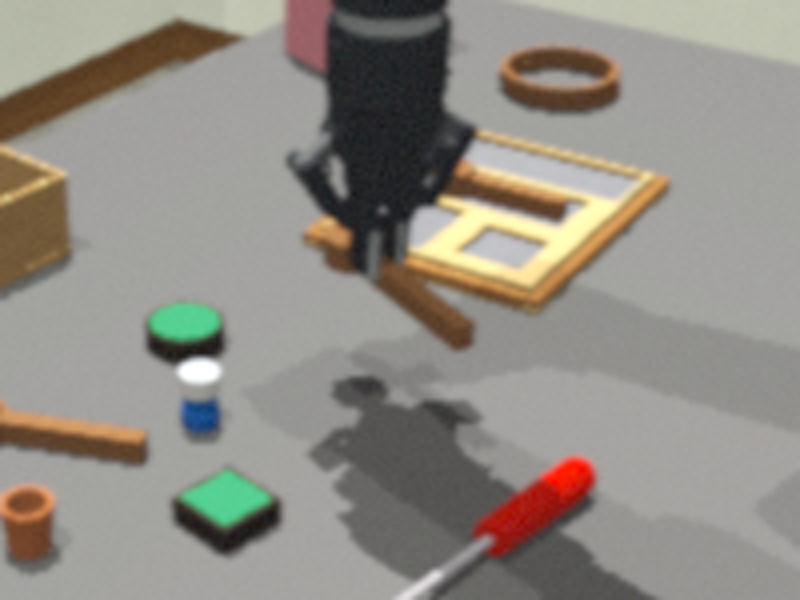

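The long finial is up and level, in the fingers at crop (375,260). Carrying it to the right-hand pocket.

```bash
python3 -m crank '[{"travel":[-0.007,-0.009,0],"angular":[0,0,-1],"hand":255},{"travel":[-0.023,-0.028,0],"angular":[0,0,-4],"hand":255},{"travel":[-0.046,-0.057,0],"angular":[0,0,-8],"hand":255},{"travel":[-0.074,-0.091,0],"angular":[0,0,-12],"hand":255},{"travel":[-0.104,-0.128,0],"angular":[0,0,-16],"hand":255},{"travel":[-0.134,-0.165,0],"angular":[0,0,-20],"hand":255},{"travel":[-0.164,-0.202,0],"angular":[0,0,-23],"hand":255},{"travel":[-0.192,-0.236,0],"angular":[0,0,-25],"hand":255},{"travel":[-0.215,-0.264,0],"angular":[0,0,-26.5],"hand":255},{"travel":[-0.23,-0.283,0],"angular":[0,0,-27],"hand":255}]';python3 -m crank '[{"travel":[0,0,0],"angular":[0,0,0],"hand":255},{"travel":[0,0,0],"angular":[0,0,0],"hand":255}]'; python3 h.py 560.4 -361 25 183.3
```

```text
time_s: 12.43
ee_pos: [558.6, -361.3, 92.7]
ee_rot: [-179.9, 0.2, -176.7]
contact_force: [-0.1, 0.1, -3.2]
gripper_width: 11.1
time_s: 12.6
ee_pos: [557.8, -363.5, 90.5]
ee_rot: [-179.9, 0.2, -176.9]
contact_force: [-1.1, 1.3, -3.5]
gripper_width: 11.0
at [ 557.8 -363.5   90.5] [-179.9    0.2 -176.9] w 11.0 F [-1.1  1.3 -3.5] t 12.6
travel [-0.0026, 0.0024, 0.0655] angular [-0.1, 0.2, -0.2] rows 1.6
```

```bash
python3 -m crank '[{"travel":[-0.003,0.003,0.015],"angular":[0,0,0],"hand":255},{"travel":[-0.003,0.003,0.035],"angular":[0,0,0],"hand":255},{"travel":[-0.003,0.003,0.05],"angular":[0,0,0],"hand":255},{"travel":[-0.003,0.003,0.06],"angular":[0,0,0],"hand":255},{"travel":[-0.003,0.003,0.065],"angular":[0,0,0],"hand":255},{"travel":[-0.003,0.003,0.066],"angular":[0,0,0],"hand":255},{"travel":[-0.003,0.003,0.066],"angular":[0,0,0],"hand":255},{"travel":[-0.003,0.003,0.066],"angular":[0,0,0],"hand":255}]'; python3 h.py 560.4 -361 16.5 183.3
python3 - <<'E'
from h import *
im=arm.grab_frame("side"); cv2.imwrite("pics/s7.png",cv2.resize(im[100:220,300:460,::-1],(800,600),interpolation=cv2.INTER_CUBIC))
E
```

```text
time_s: 13.27
ee_pos: [561.5, -360.6, 25.5]
ee_rot: [-179.9, 0.2, -176.9]
contact_force: [-0.3, -0.7, -3.8]
gripper_width: 11.0
at [ 561.5 -360.6   25.5] [-179.9    0.2 -176.9] w 11.0 F [-0.3 -0.7 -3.8] t 13.27
travel [0.0011, -0.0003, 0.009] angular [-0.1, 0.2, -0.2] rows 0.2
```

View pics/s7.png

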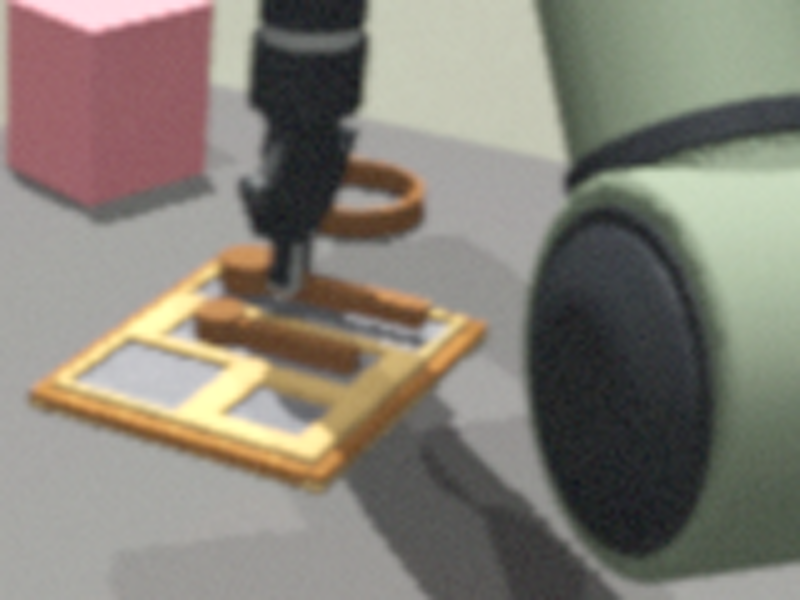

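The long finial hovers level inside the outline of its own pocket, head at crop (245,270). Setting it down and letting go.

```bash
python3 -m crank '[{"travel":[0.001,0,0.003],"angular":[0,0,0],"hand":255},{"travel":[0.001,0,0.006],"angular":[0,0,0],"hand":255},{"travel":[0.001,0,0.0085],"angular":[0,0,0],"hand":255},{"travel":[0.001,0,0.01],"angular":[0,0,0],"hand":255},{"travel":[0.001,0,0.01],"angular":[0,0,0],"hand":255},{"travel":[0.001,0,0.01],"angular":[0,0,0],"hand":255},{"travel":[0.001,0,0.01],"angular":[0,0,0],"hand":255}]'; python3 h.py 560.4 -361 16.5 183.3
```

```text
time_s: 13.9
ee_pos: [560.7, -361.0, 16.6]
ee_rot: [-179.8, 0.3, -176.9]
contact_force: [-2.4, 1.5, 6.5]
gripper_width: 10.7
at [ 560.7 -361.    16.6] [-179.8    0.3 -176.9] w 10.7 F [-2.4  1.5  6.5] t 13.9
travel [0.0003, 0.0, 0.0001] angular [-0.2, 0.3, -0.2] rows 0.1
```

```bash
python3 -m crank '[{"travel":[0,0,-0.001],"angular":[0,0,0],"hand":178},{"travel":[0,0,-0.001],"angular":[0,0,0],"hand":178},{"travel":[0,0,-0.001],"angular":[0,0,0],"hand":178},{"travel":[0,0,-0.001],"angular":[0,0,0],"hand":178},{"travel":[0,0,-0.01],"angular":[0,0,0],"hand":178},{"travel":[0,0,-0.03],"angular":[0,0,0],"hand":178},{"travel":[0,0,-0.06],"angular":[0,0,0],"hand":0},{"travel":[0,0,-0.08],"angular":[0,0,0],"hand":0},{"travel":[0,0,-0.1],"angular":[0,0,0],"hand":0}]';python3 h.py 607.5 18.5 80 138.3
```

```text
time_s: 14.65
ee_pos: [560.6, -361.1, 118.8]
ee_rot: [-179.8, 0.3, -176.9]
contact_force: [0.0, -0.8, 0.6]
gripper_width: 61.1
at [ 560.6 -361.1  118.8] [-179.8    0.3 -176.9] w 61.1 F [ 0.  -0.8  0.6] t 14.65
travel [-0.0672, 0.3766, 0.0376] angular [-0.1, 0.4, 44.8] rows 9.2
```

```bash
python3 -m crank '[{"travel":[-0.007,0.038,0],"angular":[0,0,5],"hand":0},{"travel":[-0.014,0.076,0],"angular":[0,0,10],"hand":0},{"travel":[-0.021,0.114,0],"angular":[0,0,15],"hand":0},{"travel":[-0.028,0.155,0],"angular":[0,0,20],"hand":0},{"travel":[-0.035,0.195,0],"angular":[0,0,26],"hand":0},{"travel":[-0.042,0.235,0.01],"angular":[0,0,32],"hand":0},{"travel":[-0.05,0.275,0.02],"angular":[0,0,38],"hand":0},{"travel":[-0.057,0.315,0.03],"angular":[0,0,44],"hand":0},{"travel":[-0.063,0.35,0.037],"angular":[0,0,45],"hand":0},{"travel":[-0.067,0.376,0.037],"angular":[0,0,45],"hand":0}]';python3 -m crank '[{"travel":[0,0,0],"angular":[0,0,0],"hand":0},{"travel":[0,0,0],"angular":[0,0,0],"hand":0}]'; python3 h.py 607.5 18.5 1 138.3
python3 - <<'E'
from h import *
im=arm.grab_frame("top")[:,:,::-1];h=cv2.cvtColor(np.ascontiguousarray(im),cv2.COLOR_BGR2HSV)
br=(h[...,0]<16)&(h[...,1]>90)&(h[...,2]>50)&(np.arange(420)[:,None]>193)
u=np.array([.9983,.0574])
for at,c in(((434,230),(534,-294.5)),((457,228),(537.9,-362.4))):
    o,y,l=bar(w2("top",comp(br,at),19),0,36); print(o,y,l,"in pocket",(o-c)@u,(o-c)@[-u[1],u[0]])
cv2.imwrite("pics/t8.png",cv2.resize(im[150:330,260:500],(800,600),interpolation=cv2.INTER_CUBIC))
E
```

```text
time_s: 15.48
ee_pos: [606.4, 21.3, 79.7]
ee_rot: [180.0, 0.3, 138.2]
contact_force: [0.3, -0.3, -0.4]
gripper_width: 85.4
time_s: 15.65
ee_pos: [606.3, 23.1, 80.0]
ee_rot: [180.0, 0.3, 138.4]
contact_force: [-0.3, -0.1, 0.3]
gripper_width: 85.2
at [606.3  23.1  80. ] [180.    0.3 138.4] w 85.2 F [-0.3 -0.1  0.3] t 15.65
travel [-0.0035, -0.0027, 0.079] angular [0.0, 0.3, 0.1] rows 1.9
[ 533.59784131 -295.9654758 ] 2.673660434725796 115.26443312481489 in pocket -0.48559333322724413 -1.4399005778465908
[ 536.97762806 -364.57642338] 1.8804561938159152 151.38390560618495 in pocket -1.0457306085855294 -2.1197793121856243
```

View pics/t8.png

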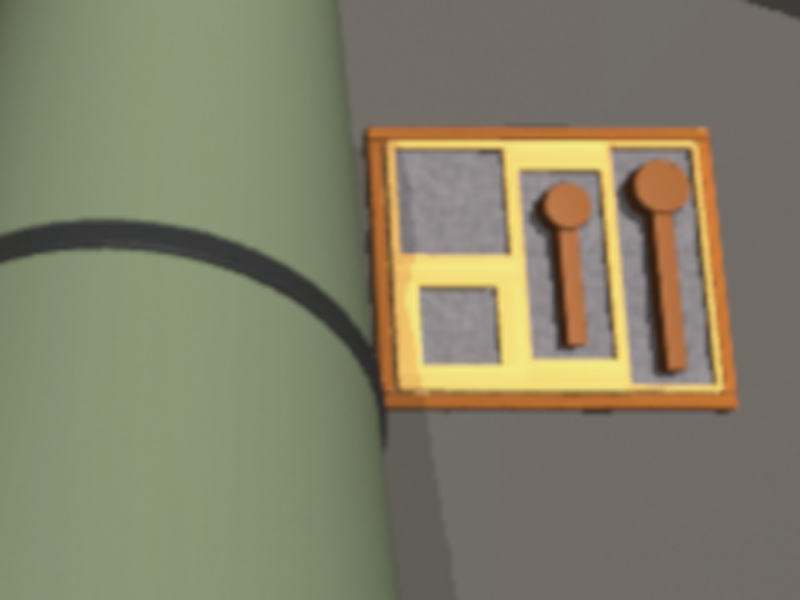

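Both finials lie in their own pockets (heads at crop (566,205) and (660,187)), each within about 2 mm of centre. Next is the large roundel.

```bash
python3 -c "
from h import *
print(w2('top',[(395,210.3),(397.7,247.5)],10))"
python3 -m crank '[{"travel":[-0.0035,-0.0027,0.01],"angular":[0,0,0],"hand":0},{"travel":[-0.0035,-0.0027,0.03],"angular":[0,0,0],"hand":0},{"travel":[-0.0035,-0.0027,0.05],"angular":[0,0,0],"hand":0},{"travel":[-0.0035,-0.0027,0.065],"angular":[0,0,0],"hand":0},{"travel":[-0.0035,-0.0027,0.073],"angular":[0,0,0],"hand":0},{"travel":[-0.0035,-0.0027,0.077],"angular":[0,0,0],"hand":0},{"travel":[-0.0035,-0.0027,0.079],"angular":[0,0,0],"hand":0},{"travel":[-0.0035,-0.0027,0.079],"angular":[0,0,0],"hand":0},{"travel":[-0.0035,-0.0027,0.079],"angular":[0,0,0],"hand":0}]' 50; python3 h.py 607.5 18.5 1 138.3
```

```text
[[ 575.63203863 -216.25046378]
 [ 485.75562123 -221.94750662]]
time_s: 16.45
ee_pos: [608.4, 16.5, 1.9]
ee_rot: [179.9, 0.4, 138.3]
contact_force: [-0.1, -0.8, 0.7]
gripper_width: 85.7
at [608.4  16.5   1.9] [179.9   0.4 138.3] w 85.7 F [-0.1 -0.8  0.7] t 16.45
travel [0.002, 0.0009, 0.0009] angular [0.1, 0.4, -0.0] rows 0.1
```

```bash
python3 -m crank '[{"travel":[0.002,0.001,0.001],"angular":[0,0,0],"hand":255},{"travel":[0.002,0.001,0.001],"angular":[0,0,0],"hand":255},{"travel":[0.002,0.001,0.001],"angular":[0,0,0],"hand":255},{"travel":[0.002,0.001,0.001],"angular":[0,0,0],"hand":255},{"travel":[0.002,0.001,0.001],"angular":[0,0,0],"hand":255},{"travel":[0.002,0.001,0.001],"angular":[0,0,0],"hand":255},{"travel":[0.002,0.001,0.001],"angular":[0,0,0],"hand":255}]' 50; python3 h.py 607.5 18.5 1 138.3
python3 -m crank '[{"travel":[0,0,-0.005],"angular":[0,0,0],"hand":255},{"travel":[0,0,-0.01],"angular":[0,0,0],"hand":255},{"travel":[0,0,-0.02],"angular":[0,0,0],"hand":255},{"travel":[0,0,-0.025],"angular":[0,0,0],"hand":255},{"travel":[0,0,-0.03],"angular":[0,0,0],"hand":255},{"travel":[0,0,-0.03],"angular":[0,0,0],"hand":255}]'; python3 h.py 575 -214.5 60 138.3
python3 - <<'E'
from h import *
im=arm.grab_frame("side"); cv2.imwrite("pics/s9.png",cv2.resize(im[100:250,200:400,::-1],(800,600),interpolation=cv2.INTER_CUBIC))
E
```

```text
time_s: 17.03
ee_pos: [608.2, 18.7, 2.0]
ee_rot: [179.9, 0.5, 138.3]
contact_force: [-2.0, -0.4, 6.2]
gripper_width: 56.0
at [608.2  18.7   2. ] [179.9   0.5 138.3] w 56.0 F [-2.  -0.4  6.2] t 17.03
travel [0.0004, -0.0006, 0.001] angular [0.1, 0.5, -0.0] rows 0.1
time_s: 17.53
ee_pos: [609.0, 18.8, 33.6]
ee_rot: [179.8, 0.6, 138.3]
contact_force: [-0.3, 0.6, -0.9]
gripper_width: 55.8
at [609.   18.8  33.6] [179.8   0.6 138.3] w 55.8 F [-0.3  0.6 -0.9] t 17.53
travel [-0.1302, -0.1966, -0.0258] angular [0.2, 0.6, -0.0] rows 5.7
```

View pics/s9.png

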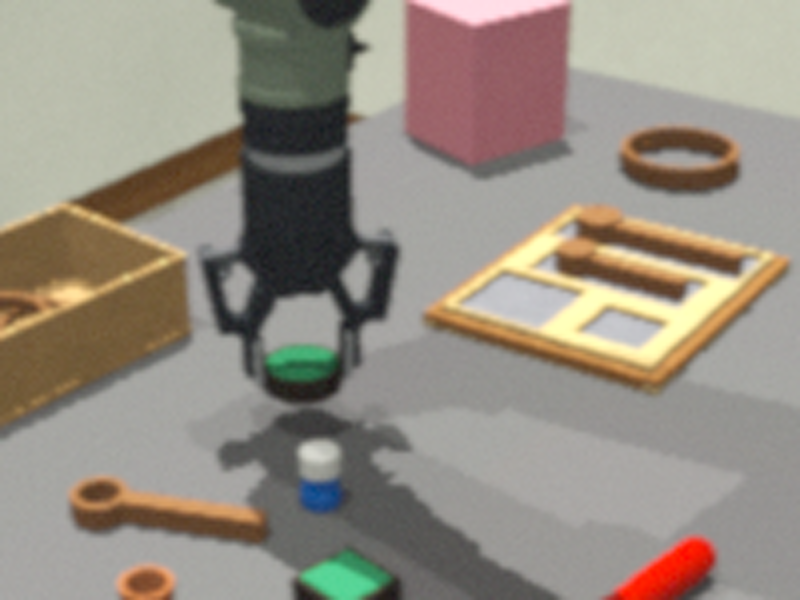

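The large roundel is held level (crop (302,368)) with the jaws at 56 mm. Carrying it to its well.

```bash
python3 -m crank '[{"travel":[-0.004,-0.006,-0.003],"angular":[0,0.6,0],"hand":255},{"travel":[-0.013,-0.02,-0.006],"angular":[0,0.6,0],"hand":255},{"travel":[-0.028,-0.042,-0.01],"angular":[0,0.6,0],"hand":255},{"travel":[-0.046,-0.069,-0.012],"angular":[0,0.6,0],"hand":255},{"travel":[-0.065,-0.098,-0.012],"angular":[0,0.6,0],"hand":255},{"travel":[-0.084,-0.127,-0.012],"angular":[0,0.6,0],"hand":255},{"travel":[-0.102,-0.154,-0.012],"angular":[0,0.6,0],"hand":255},{"travel":[-0.117,-0.177,-0.012],"angular":[0,0.6,0],"hand":255},{"travel":[-0.127,-0.191,-0.012],"angular":[0,0.6,0],"hand":255},{"travel":[-0.13,-0.196,-0.012],"angular":[0,0.6,0],"hand":255}]';python3 -m crank '[{"travel":[0,0,0],"angular":[0,0,0],"hand":255},{"travel":[0,0,0],"angular":[0,0,0],"hand":255}]'; python3 h.py 575.5 -214 20 138.3
```

```text
time_s: 18.42
ee_pos: [574.4, -217.7, 45.5]
ee_rot: [179.9, -0.0, 138.0]
contact_force: [0.6, -1.1, -0.9]
gripper_width: 56.4
time_s: 18.58
ee_pos: [574.0, -217.9, 45.2]
ee_rot: [179.9, -0.1, 138.0]
contact_force: [1.5, 0.6, -1.8]
gripper_width: 56.1
at [ 574.  -217.9   45.2] [ 1.799e+02 -1.000e-01  1.380e+02] w 56.1 F [ 1.5  0.6 -1.8] t 18.58
travel [0.0014, 0.0038, 0.0252] angular [0.1, -0.1, -0.3] rows 0.6
```

```bash
python3 -m crank '[{"travel":[0.0014,0.0038,0.006],"angular":[0,0,0],"hand":255},{"travel":[0.0014,0.0038,0.013],"angular":[0,0,0],"hand":255},{"travel":[0.0014,0.0038,0.02],"angular":[0,0,0],"hand":255},{"travel":[0.0014,0.0038,0.025],"angular":[0,0,0],"hand":255},{"travel":[0.0014,0.0038,0.029],"angular":[0,0,0],"hand":255},{"travel":[0.0014,0.0038,0.031],"angular":[0,0,0],"hand":255},{"travel":[0.0014,0.0038,0.033],"angular":[0,0,0],"hand":255},{"travel":[0.0014,0.0038,0.034],"angular":[0,0,0],"hand":255},{"travel":[0.0014,0.0038,0.034],"angular":[0,0,0],"hand":255}]'; python3 h.py 575 -214 12 138.3
```

```text
time_s: 19.33
ee_pos: [575.3, -213.7, 12.1]
ee_rot: [179.9, -0.1, 138.0]
contact_force: [-2.1, 2.5, 5.6]
gripper_width: 55.7
at [ 575.3 -213.7   12.1] [ 1.799e+02 -1.000e-01  1.380e+02] w 55.7 F [-2.1  2.5  5.6] t 19.33
travel [0.0, -0.0005, 0.0001] angular [0.1, -0.1, -0.3] rows 0.0
```

```bash
python3 -m crank '[{"travel":[0,0,-0.001],"angular":[0,0,0],"hand":40},{"travel":[0,0,-0.001],"angular":[0,0,0],"hand":40},{"travel":[0,0,-0.001],"angular":[0,0,0],"hand":40},{"travel":[0,0,-0.003],"angular":[0,0,0],"hand":40},{"travel":[0,0,-0.015],"angular":[0,0,0],"hand":40},{"travel":[0,0,-0.04],"angular":[0,0,0],"hand":40},{"travel":[0,0,-0.07],"angular":[0,0,0],"hand":40},{"travel":[0,0,-0.09],"angular":[0,0,0],"hand":75}]';python3 h.py 609.5 334 100 138.3
```

```text
time_s: 20.0
ee_pos: [576.1, -214.3, 105.2]
ee_rot: [179.8, 0.0, 138.0]
contact_force: [0.8, -0.6, 1.0]
gripper_width: 61.8
at [ 576.1 -214.3  105.2] [179.8   0.  138. ] w 61.8 F [ 0.8 -0.6  1. ] t 20.0
travel [0.3421, 0.4298, 0.0063] angular [0.2, 0.0, -0.3] rows 13.2
```

```bash
python3 -m crank '[{"travel":[0.024,0.03,0],"angular":[0,0,0],"hand":75},{"travel":[0.05,0.063,0],"angular":[0,0,0],"hand":75},{"travel":[0.076,0.095,0],"angular":[0,0,0],"hand":75},{"travel":[0.102,0.128,0],"angular":[0,0,0],"hand":75},{"travel":[0.128,0.16,0],"angular":[0,0,0],"hand":75},{"travel":[0.154,0.193,0],"angular":[0,0,0],"hand":75},{"travel":[0.18,0.225,0],"angular":[0,0,0],"hand":75},{"travel":[0.206,0.258,0],"angular":[0,0,0],"hand":75},{"travel":[0.232,0.29,0],"angular":[0,0,0],"hand":75},{"travel":[0.25,0.31,0],"angular":[0,0,0],"hand":75}]';python3 h.py 609.5 334 80 138.3
python3 - <<'E'
from h import *
im=arm.grab_frame("top")[:,:,::-1];h=cv2.cvtColor(np.ascontiguousarray(im),cv2.COLOR_BGR2HSV)
gr=(abs(h[...,0].astype(int)-70)<16)&(h[...,1]>90)
print("large",w2("top",comp(gr,(395,210)),28).mean(0), "well ~574.4 -213 / 575.6 -216")
E
```

```text
time_s: 20.83
ee_pos: [598.1, 187.3, 107.3]
ee_rot: [179.7, 0.0, 138.1]
contact_force: [0.5, 0.0, -0.2]
gripper_width: 60.4
at [598.1 187.3 107.3] [179.7   0.  138.1] w 60.4 F [ 0.5  0.  -0.2] t 20.83
travel [0.0894, 0.1168, 0.0278] angular [0.3, 0.0, -0.2] rows 3.6
large [ 574.41415125 -214.16154208] well ~574.4 -213 / 575.6 -216
```

The large roundel sits within about 2 mm of its well centre. Moving on to the small one.

```bash
python3 -m crank '[{"travel":[0.022,0.029,0],"angular":[0,0,0],"hand":75},{"travel":[0.045,0.06,0.01],"angular":[0,0,0],"hand":75},{"travel":[0.065,0.085,0.02],"angular":[0,0,0],"hand":75},{"travel":[0.08,0.104,0.027],"angular":[0,0,0],"hand":75},{"travel":[0.089,0.117,0.027],"angular":[0,0,0],"hand":75},{"travel":[0.089,0.117,0.027],"angular":[0,0,0],"hand":75},{"travel":[0.089,0.117,0.027],"angular":[0,0,0],"hand":75}]';python3 h.py 609.5 334 5 138.3
python3 - <<'E'
from h import *
im=arm.grab_frame("side"); cv2.imwrite("pics/s10.png",cv2.resize(im[170:320,120:320,::-1],(800,600),interpolation=cv2.INTER_CUBIC))
E
```

```text
time_s: 21.47
ee_pos: [609.0, 338.3, 81.7]
ee_rot: [179.6, -0.0, 138.5]
contact_force: [0.1, -0.2, 0.3]
gripper_width: 60.4
at [609.  338.3  81.7] [179.6  -0.  138.5] w 60.4 F [ 0.1 -0.2  0.3] t 21.47
travel [-0.0033, -0.0034, 0.0767] angular [0.4, -0.0, 0.2] rows 1.8
```

View pics/s10.png

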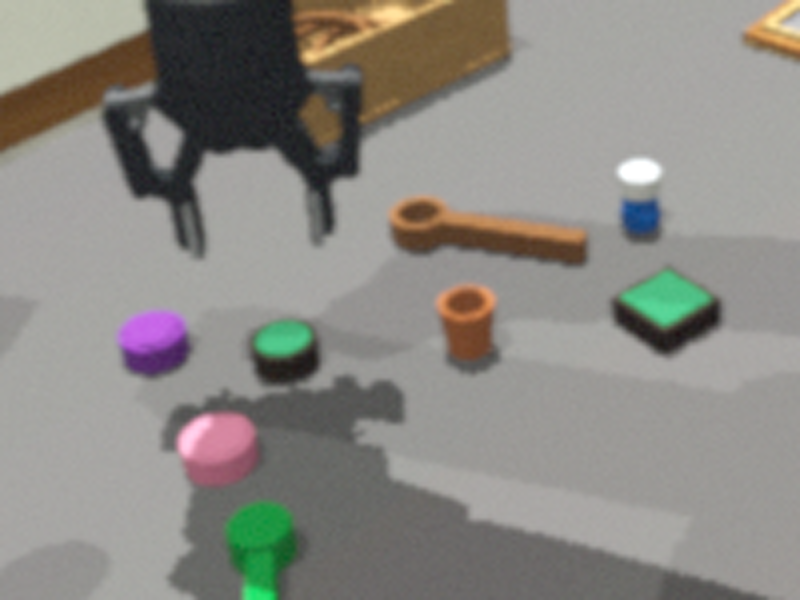

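The fingers hover above the small green roundel in its dark rim at crop (285,348). The purple (155,342) and pink (218,448) discs are clear of the jaws.

```bash
python3 -m crank '[{"travel":[-0.0033,-0.0034,0.01],"angular":[0.4,0,0],"hand":75},{"travel":[-0.0033,-0.0034,0.03],"angular":[0.4,0,0],"hand":75},{"travel":[-0.0033,-0.0034,0.05],"angular":[0.4,0,0],"hand":75},{"travel":[-0.0033,-0.0034,0.065],"angular":[0.4,0,0],"hand":75},{"travel":[-0.0033,-0.0034,0.073],"angular":[0.4,0,0],"hand":75},{"travel":[-0.0033,-0.0034,0.077],"angular":[0.4,0,0],"hand":75},{"travel":[-0.0033,-0.0034,0.077],"angular":[0.4,0,0],"hand":75},{"travel":[-0.0033,-0.0034,0.077],"angular":[0.4,0,0],"hand":75}]' 40; python3 h.py 609.5 334 5 138.3
```

```text
time_s: 22.18
ee_pos: [610.3, 332.7, 5.4]
ee_rot: [179.9, -0.0, 138.3]
contact_force: [-0.2, -0.9, 0.0]
gripper_width: 59.8
at [610.3 332.7   5.4] [179.9  -0.  138.3] w 59.8 F [-0.2 -0.9  0. ] t 22.18
travel [0.0014, 0.0005, 0.0004] angular [0.1, -0.0, 0.0] rows 0.0
```

```bash
python3 -m crank '[{"travel":[0,0,0],"angular":[0,0,0],"hand":255},{"travel":[0,0,0],"angular":[0,0,0],"hand":255},{"travel":[0,0,0],"angular":[0,0,0],"hand":255},{"travel":[0,0,0],"angular":[0,0,0],"hand":255},{"travel":[0,0,0],"angular":[0,0,0],"hand":255},{"travel":[0,0,0],"angular":[0,0,0],"hand":255}]' 40; python3 h.py 609.5 334 5 138.3
python3 -m crank '[{"travel":[0,0,-0.005],"angular":[0,0,0],"hand":255},{"travel":[0,0,-0.01],"angular":[0,0,0],"hand":255},{"travel":[0,0,-0.02],"angular":[0,0,0],"hand":255},{"travel":[0,0,-0.035],"angular":[0,0,0],"hand":255},{"travel":[0,0,-0.05],"angular":[0,0,0],"hand":255},{"travel":[0,0,-0.06],"angular":[0,0,0],"hand":255},{"travel":[0,0,-0.065],"angular":[0,0,0],"hand":255},{"travel":[0,0,-0.065],"angular":[0,0,0],"hand":255}]'; python3 h.py 485 -219.5 70 138.3
python3 - <<'E'
from h import *
im=arm.grab_frame("side"); cv2.imwrite("pics/s11.png",cv2.resize(im[170:320,120:320,::-1],(600,450),interpolation=cv2.INTER_CUBIC))
E
```

```text
time_s: 22.68
ee_pos: [611.5, 333.0, 7.2]
ee_rot: [179.8, 0.1, 138.3]
contact_force: [-0.9, -1.4, 7.4]
gripper_width: 38.3
at [611.5 333.    7.2] [1.798e+02 1.000e-01 1.383e+02] w 38.3 F [-0.9 -1.4  7.4] t 22.68
travel [0.0022, -0.0006, 0.0022] angular [0.2, 0.1, 0.0] rows 0.1
time_s: 23.35
ee_pos: [612.3, 333.4, 74.0]
ee_rot: [179.7, 0.1, 138.3]
contact_force: [1.4, -0.2, -0.5]
gripper_width: 38.0
at [612.3 333.4  74. ] [1.797e+02 1.000e-01 1.383e+02] w 38.0 F [ 1.4 -0.2 -0.5] t 23.35
travel [-0.2724, -0.4977, 0.0019] angular [0.3, 0.1, 0.0] rows 13.6
```

View pics/s11.png

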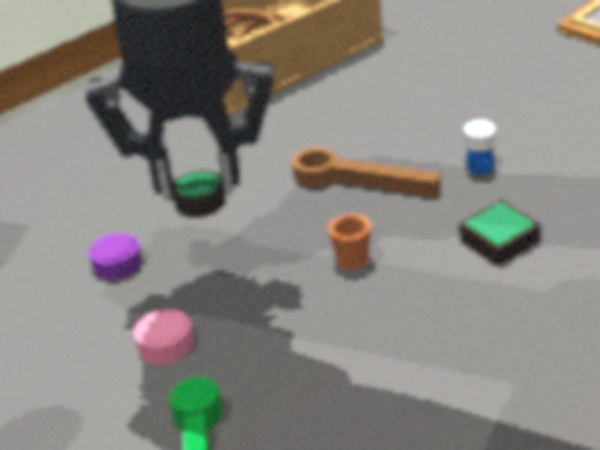

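The small roundel is held level at crop (197,193) and the pin and tile are undisturbed. Carrying it to the small well.

```bash
python3 -m crank '[{"travel":[-0.006,-0.011,0],"angular":[0.3,0,0],"hand":255},{"travel":[-0.018,-0.033,0],"angular":[0.3,0,0],"hand":255},{"travel":[-0.034,-0.062,0],"angular":[0.3,0,0],"hand":255},{"travel":[-0.051,-0.093,0],"angular":[0.3,0,0],"hand":255},{"travel":[-0.068,-0.124,0],"angular":[0.3,0,0],"hand":255},{"travel":[-0.085,-0.155,0],"angular":[0.3,0,0],"hand":255},{"travel":[-0.102,-0.186,0],"angular":[0.3,0,0],"hand":255},{"travel":[-0.117,-0.214,0],"angular":[0.3,0,0],"hand":255},{"travel":[-0.13,-0.238,0],"angular":[0.3,0,0],"hand":255},{"travel":[-0.14,-0.256,0],"angular":[0.3,0,0],"hand":255}]';python3 h.py 486.6 -221 60 138.3
```

```text
time_s: 24.23
ee_pos: [543.7, 45.9, 71.0]
ee_rot: [-179.8, 0.0, 138.2]
contact_force: [-0.5, -0.9, -1.3]
gripper_width: 37.7
at [543.7  45.9  71. ] [-179.8    0.   138.2] w 37.7 F [-0.5 -0.9 -1.3] t 24.23
travel [-0.1352, -0.2371, 0.0119] angular [-0.2, 0.0, -0.1] rows 6.6
```

```bash
python3 -m crank '[{"travel":[-0.01,-0.018,0],"angular":[-0.2,0,0],"hand":255},{"travel":[-0.027,-0.047,0],"angular":[-0.2,0,0],"hand":255},{"travel":[-0.045,-0.079,0],"angular":[-0.2,0,0],"hand":255},{"travel":[-0.063,-0.11,0.003],"angular":[-0.2,0,0],"hand":255},{"travel":[-0.081,-0.142,0.006],"angular":[-0.2,0,0],"hand":255},{"travel":[-0.099,-0.174,0.009],"angular":[-0.2,0,0],"hand":255},{"travel":[-0.115,-0.202,0.012],"angular":[-0.2,0,0],"hand":255},{"travel":[-0.127,-0.223,0.012],"angular":[-0.2,0,0],"hand":255},{"travel":[-0.134,-0.235,0.012],"angular":[-0.2,0,0],"hand":255},{"travel":[-0.135,-0.237,0.012],"angular":[-0.2,0,0],"hand":255}]';python3 -m crank '[{"travel":[0,0,0],"angular":[0,0,0],"hand":255},{"travel":[0,0,0],"angular":[0,0,0],"hand":255}]';python3 h.py 486.6 -221 17 138.3
```

```text
time_s: 25.07
ee_pos: [485.2, -223.2, 59.3]
ee_rot: [-180.0, -0.0, 138.0]
contact_force: [1.0, 0.2, -0.4]
gripper_width: 37.7
time_s: 25.23
ee_pos: [484.6, -222.4, 59.0]
ee_rot: [-180.0, -0.1, 138.0]
contact_force: [1.5, -0.6, -0.5]
gripper_width: 37.9
at [ 484.6 -222.4   59. ] [-1.80e+02 -1.00e-01  1.38e+02] w 37.9 F [ 1.5 -0.6 -0.5] t 25.23
travel [-0.0006, 0.0024, 0.042] angular [-0.0, -0.1, -0.3] rows 1.0
```

```bash
python3 -m crank '[{"travel":[-0.001,0.0024,0.01],"angular":[0,0,0],"hand":255},{"travel":[-0.001,0.0024,0.02],"angular":[0,0,0],"hand":255},{"travel":[-0.001,0.0024,0.028],"angular":[0,0,0],"hand":255},{"travel":[-0.001,0.0024,0.034],"angular":[0,0,0],"hand":255},{"travel":[-0.001,0.0024,0.038],"angular":[0,0,0],"hand":255},{"travel":[-0.001,0.0024,0.041],"angular":[0,0,0],"hand":255},{"travel":[-0.001,0.0024,0.0425],"angular":[0,0,0],"hand":255},{"travel":[-0.001,0.0024,0.0425],"angular":[0,0,0],"hand":255},{"travel":[-0.001,0.0024,0.0425],"angular":[0,0,0],"hand":255}]';python3 h.py 486.6 -221 17 138.3
```

```text
time_s: 25.98
ee_pos: [486.5, -220.6, 17.1]
ee_rot: [-180.0, -0.2, 138.0]
contact_force: [-3.1, 2.5, 9.2]
gripper_width: 38.0
at [ 486.5 -220.6   17.1] [-180.    -0.2  138. ] w 38.0 F [-3.1  2.5  9.2] t 25.98
travel [-0.0004, -0.0002, 0.0001] angular [-0.0, -0.2, -0.3] rows 0.0
```

```bash
python3 -m crank '[{"travel":[0,0,-0.001],"angular":[0,0,0],"hand":95},{"travel":[0,0,-0.001],"angular":[0,0,0],"hand":95},{"travel":[0,0,-0.001],"angular":[0,0,0],"hand":95},{"travel":[0,0,-0.003],"angular":[0,0,0],"hand":95},{"travel":[0,0,-0.015],"angular":[0,0,0],"hand":95},{"travel":[0,0,-0.04],"angular":[0,0,0],"hand":95},{"travel":[0,0,-0.08],"angular":[0,0,0],"hand":95},{"travel":[0,0,-0.1],"angular":[0,0,0],"hand":95}]'
python3 -m crank '[{"travel":[0.025,0.03,-0.02],"angular":[0,0,0],"hand":95},{"travel":[0.05,0.06,-0.04],"angular":[0,0,0],"hand":95},{"travel":[0.075,0.09,-0.06],"angular":[0,0,0],"hand":95},{"travel":[0.1,0.12,-0.07],"angular":[0,0,0],"hand":95},{"travel":[0.125,0.15,-0.08],"angular":[0,0,0],"hand":95},{"travel":[0.15,0.18,-0.08],"angular":[0,0,0],"hand":95},{"travel":[0.17,0.2,-0.08],"angular":[0,0,0],"hand":95},{"travel":[0.18,0.21,-0.08],"angular":[0,0,0],"hand":95},{"travel":[0.18,0.21,-0.08],"angular":[0,0,0],"hand":95},{"travel":[0.18,0.21,-0.08],"angular":[0,0,0],"hand":95}]'
python3 - <<'E'
from h import *
im=arm.grab_frame("top")[:,:,::-1];h=cv2.cvtColor(np.ascontiguousarray(im),cv2.COLOR_BGR2HSV)
s=arm.grab_frame("side")[:,:,::-1]
cv2.imwrite("pics/t12.png",np.hstack([cv2.resize(im[175:285,360:490],(400,338),interpolation=cv2.INTER_CUBIC),cv2.resize(s[130:215,300:400],(400,338),interpolation=cv2.INTER_CUBIC)]))
br=(h[...,0]<16)&(h[...,1]>90)&(h[...,2]>50)&(np.arange(420)[:,None]>193)
gr=(abs(h[...,0].astype(int)-70)<16)&(h[...,1]>90); u=np.array([.9983,.0574]); v=np.array([-u[1],u[0]])
for at,c in(((434,230),(534,-294.5)),((457,228),(537.9,-362.4))):
    o,y,l=bar(w2("top",comp(br,at),19),0,36); print(o,y,l,"in pocket",(o-c)@u,(o-c)@v)
for at,c in(((395,210),(574.4,-213)),((398,248),(484.6,-218.2))):
    o=w2("top",comp(gr,at),28).mean(0); print(o,"in well",(o-c)@u,(o-c)@v)
E
```

```text
time_s: 26.65
ee_pos: [487.8, -221.5, 120.3]
ee_rot: [180.0, 0.0, 138.0]
contact_force: [1.1, -0.0, 0.2]
gripper_width: 53.9
time_s: 27.48
ee_pos: [494.3, 55.6, 200.3]
ee_rot: [-180.0, 0.0, 138.1]
contact_force: [-0.5, -0.5, 0.2]
gripper_width: 53.7
[ 533.5991921  -295.99413043] 2.639365469969895 115.27231682589169 in pocket -0.4858896118610665 -1.4685840364678073
[ 536.97719048 -364.49883954] 1.8289382122581435 151.39421804022427 in pocket -1.0417141332995499 -2.0423022476540846
[ 574.36372474 -214.21142114] in well -0.10574916336697116 -1.2072795240927117
[ 483.39963024 -219.00250796] in well -1.244393088438695 -0.7322424722145534
```

View pics/t12.png

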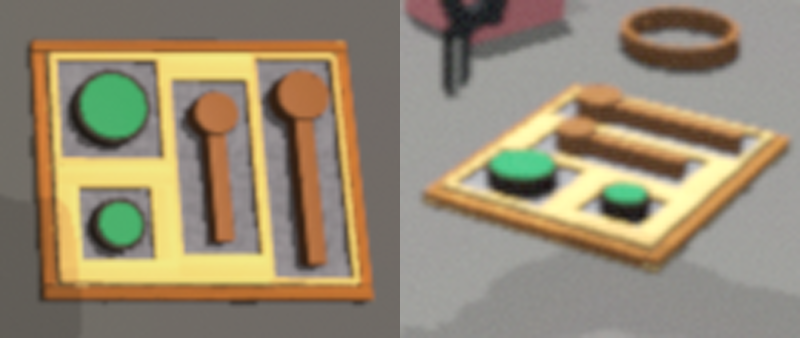

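All four parts lie flat in their own places in both views, and the gripper is clear. Handing in.

```bash
python3 -c "
from h import *
print(arm.finish_job())"
```

```text
the job is handed in; nothing more can be done
None
```

The kit is packed and the job is handed in, at about 27.5 s of the 99 s allowed. I laid the short finial and then the long one level into their own pockets. After both were in, I laid the large roundel and then the small one in their wells. Each was lowered until it touched the floor before I let go.

- **Final positions:** my last check in both cameras showed all four flat. By the top camera's fit, each is within about 2.5 mm of its own centre.
- **Left in place:** the ring pin and the square tile looked untouched in the last picture that showed them, just after I lifted the small roundel. I did not measure their final positions.
- **Disagreements:** the networks' guesses for the wells were several millimetres off the fitted caddy outline, and some hits were simply wrong, so I relied on the outline. The well floors seen in the picture lay about 3 mm from the outline's centres, well inside tolerance.
- **Checks that failed:** one top picture was blocked by the arm and showed nothing.

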